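# Run along the studs of an arched exhibit board

### The arm

A 6-joint arm with a two-finger parallel gripper is mounted at the origin on the work surface. World frame = base frame: x ahead of the robot, y to its left, z up, the work surface at z = 0. Lengths are in mm, angles in rad, forces in N, time in s.
With the tool pointing down it reaches from about 350 to 975 mm from the base axis. Payload 7.1 kg.
Tool frame: the origin (TCP) lies between the finger pads, 19 mm behind the fingertips; this is the grasp point; z points along the fingers, y is the line along which they close (so a half turn about z gives the same grasp; the last joint's range is limited). The gripper opens to 88 mm and grips with 3 to 60 N. Pads are 20 mm wide; open, the fingers measure 115 mm over their backs; the gripper's body (75 mm by 178 mm) begins 61 mm behind the grasp point.
Start: joints at [-1.259, 0.423, 1.63, -0, 1.089, -0.019], TCP at [203.017, -591.091, 241.375] pointing down, gripper open.
Joint ranges: [-3, 3], [-0.9, 2.11], [0.09, 2.58], [-1.31, 4.45], [0.11, 2.69], [-2.54, 2.54]. Speed limits (rad/s): [2.39, 2.39, 3.01, 3.14, 3.14, 3.14].

### API

Orientations are given as a rotation vector (axis times angle).
In Python, from workcell import ctrl, viewer, ticket, models gives the robot as it stands.
- The arm moves only by the tool play_rows, never from a script. Its arguments are lists of equal length, an entry for each row: "dp": the shift along the world's x, y, z in mm, a list of three; "yaw": the turn about the world's z in degrees. In form: {"dp": [[tx, ty, tz], ...], "yaw": [yaw, ...]}. A call has 1 to 8 rows; each row shifts and turns the commanded pose from where the row before left it; what a row does not reach is not made up. A row lasts 1/12 s, in which the tool goes at most 41.7 mm and 7.16 degrees, less where a joint would pass 70% of its speed; a pose out of reach is approached as far as the arm can. A call is refused whole if a number of a shift passes 41.7 or a number of a turn 7.16, either way. A call with a gripper value outside its range is refused whole. "gripper" is the closure, from 0 (fully open) to 1 (shut), set as the call begins (left out, the last holds). The fingers move at their own pace and stop on an object; the grip force is fixed at half the most. Time passes only in rows, so rows that do not move let the fingers close. It gives the time, the measured TCP pose, the force, the opening and the grip force at its end, in the units of the state.
- ctrl.get_obs(): the state, without advancing time (a new reading comes with each control period).
- viewer.get_image(name): name is "scene" or "top"; returns a dict with "pixels" (420x560x3 uint8, red, green, blue), "range_z" (420x560 float32, mm along the optical axis (not along the pixel's ray), 0 where there is no reading), "fx", "fy", "cx", "cy" (pixels), "dist_coeffs" ([k1, k2, p1, p2, k3] as OpenCV has them; the pictures are not rectified), "T" (4x4, takes a point from camera to world coordinates). Camera axes: x right, y up, looking along -z (the intrinsics and any distortion apply to the point x, -y, -z); pixel columns grow to the right and rows downward; lengths in mm; the calibration is good to about 2 mm. A picture is of the moment at which its call begins.
- ticket.close_job(): hands the job in; it is judged then, once.
Trained networks look in a picture, given as the dict that the camera call returned (one of the last four; its "shot" number tells which), for a name from the list of things; names that differ only in an ending like _2 or _b are one class to them, and where a whole thing is asked for, a point or a joint stands for the part that bears it (a point fixed in the world has none). Each returns a list of dicts, best first, with "conf" (0 to 1); they miss things now and then, are a little off and sometimes report something else, mostly with a low value. They report only what shows in the picture. A call takes as long as a camera call.
- models.look_for(picture, name): "bbox" ([centre column, centre row, width, height] in pixels, round what is visible of it).
- models.landmark_of(picture, name): "location" ([column, row] in pixels: a listed point, or the origin of a listed thing).
The state is a dict: "t": time; "qpos": joint angles; "qvel": joint speeds; "joint_torque": joint torques, N m; "ee_pos": TCP position; "orientation": TCP orientation; "ft_force": force on the tool from outside, world axes, zero at the start; "moment": the same for the moment, N m; "width": finger opening in mm; "grasp_force": force on a finger pad.
Only numpy, scipy, OpenCV 4.12 (cv2) and the standard library are available. Lean on these libraries where they do the work, as an engineer would, in place of code of your own. Each camera call takes 0.05 s, during which the arm holds its last target. There are 200 camera calls.

### The job

Run the closed fingertips round the arched row of five push studs on the exhibit board, starting at the end with the steel bracket, and gently press each stud fully home in turn. Once the first is in, keep the fingertips over the board and within about 5 cm of its face until the last is home. Leave the board where it lies, do not pick anything up, and do not disturb the weight, jar, mug or screwdriver.

Things in the scene. Friction and masses are not known exactly. Their poses are not given: they have to be found in the camera images.
- board: Loose arched wooden board, 1.8 kg, flat on the bench, any way round, 18 mm thick, origin on its underside. Plan: disc of radius 140 mm about the origin plus a rectangle 280 mm wide (y) back to x = -140 mm (straight foot); +x points to the crown of the arch. A flat aluminium strip lies round the arch under the studs; three flat photos inside it.
- bracket (a point): Centre of the top of the dark steel anchor bracket, 34 x 44 x 4 mm with two round screw heads, fixed on the board by one end of the strip, at board (-20, -118, 22) mm. The row starts at this end.
- stud1_top (a point): Centre of the flat top of push stud 1 (1 is next to the bracket, 5 at the far end). Black, round, 7 mm thick: flange 24 mm wide, cap with flat top 18 mm; all five alike. Stud 1 sits at -70 degrees round the board's origin, on a radius of 118 mm (neighbours 71 mm apart). Top 33 mm above the board's underside at joint 0, 25 mm when fully home.
- stud1 (a joint): How far stud 1 is pushed in, m: 0 = 8 mm out, 0.008 = fully home (flange on the board, hard stop). Starts between 0 and 0.002. Goes straight down into the board under about 3 N (plus 8 N per m/s) and stays where it is left. The cap is cushioned: it gives 1 mm per 4 N (up to 4 mm) and springs back, so the finger travels 1 to 2 mm further than the stud.
- stud2_top (a point): Centre of the flat top of push stud 2 (1 is next to the bracket, 5 at the far end). Black, round, 7 mm thick: flange 24 mm wide, cap with flat top 18 mm; all five alike. Stud 2 sits at -35 degrees round the board's origin, on a radius of 118 mm (neighbours 71 mm apart). Top 33 mm above the board's underside at joint 0, 25 mm when fully home.
- stud2 (a joint): How far stud 2 is pushed in, m: 0 = 8 mm out, 0.008 = fully home (flange on the board, hard stop). Starts between 0 and 0.002. Goes straight down into the board under about 3 N (plus 8 N per m/s) and stays where it is left. The cap is cushioned: it gives 1 mm per 4 N (up to 4 mm) and springs back, so the finger travels 1 to 2 mm further than the stud.
- stud3_top (a point): Centre of the flat top of push stud 3 (1 is next to the bracket, 5 at the far end). Black, round, 7 mm thick: flange 24 mm wide, cap with flat top 18 mm; all five alike. Stud 3 sits at 0 degrees round the board's origin, on a radius of 118 mm (neighbours 71 mm apart). Top 33 mm above the board's underside at joint 0, 25 mm when fully home.
- stud3 (a joint): How far stud 3 is pushed in, m: 0 = 8 mm out, 0.008 = fully home (flange on the board, hard stop). Starts between 0 and 0.002. Goes straight down into the board under about 3 N (plus 8 N per m/s) and stays where it is left. The cap is cushioned: it gives 1 mm per 4 N (up to 4 mm) and springs back, so the finger travels 1 to 2 mm further than the stud.
- stud4_top (a point): Centre of the flat top of push stud 4 (1 is next to the bracket, 5 at the far end). Black, round, 7 mm thick: flange 24 mm wide, cap with flat top 18 mm; all five alike. Stud 4 sits at 35 degrees round the board's origin, on a radius of 118 mm (neighbours 71 mm apart). Top 33 mm above the board's underside at joint 0, 25 mm when fully home.
- stud4 (a joint): How far stud 4 is pushed in, m: 0 = 8 mm out, 0.008 = fully home (flange on the board, hard stop). Starts between 0 and 0.002. Goes straight down into the board under about 3 N (plus 8 N per m/s) and stays where it is left. The cap is cushioned: it gives 1 mm per 4 N (up to 4 mm) and springs back, so the finger travels 1 to 2 mm further than the stud.
- stud5_top (a point): Centre of the flat top of push stud 5 (1 is next to the bracket, 5 at the far end). Black, round, 7 mm thick: flange 24 mm wide, cap with flat top 18 mm; all five alike. Stud 5 sits at 70 degrees round the board's origin, on a radius of 118 mm (neighbours 71 mm apart). Top 33 mm above the board's underside at joint 0, 25 mm when fully home.
- stud5 (a joint): How far stud 5 is pushed in, m: 0 = 8 mm out, 0.008 = fully home (flange on the board, hard stop). Starts between 0 and 0.002. Goes straight down into the board under about 3 N (plus 8 N per m/s) and stays where it is left. The cap is cushioned: it gives 1 mm per 4 N (up to 4 mm) and springs back, so the finger travels 1 to 2 mm further than the stud.
- weight: Brass balance weight, 36 mm diameter, 42 mm tall, 0.3 kg, standing on the board's upper face near its foot; origin under its centre. Leave alone.
- jar: Closed glass jar, 64 mm diameter, 100 mm tall, on the bench to the left of the board; origin under its centre. Leave alone.
- mug: White mug, 76 mm diameter, 85 mm tall, on the bench to the right of the board; origin under its centre. Leave alone.
- driver: Screwdriver lying on the bench between the board and the jar; origin under its middle. Leave alone.

How it is judged (in metres and radians):
On the way, in this order (a step that is already met when the one before it is completed fails the run):
1. the first stud from the bracket is pressed home (value of joint stud1 above 0.0062 m), for 0.05 s.
2. the second stud from the bracket is pressed home (value of joint stud2 above 0.0062 m), for 0.05 s.
3. the third stud from the bracket is pressed home (value of joint stud3 above 0.0062 m), for 0.05 s.
4. the fourth stud from the bracket is pressed home (value of joint stud4 above 0.0062 m), for 0.05 s.
5. the fifth stud from the bracket is pressed home (value of joint stud5 above 0.0062 m), for 0.05 s.
At the end, for the whole second after the job is handed in: All five studs are in by more than 6.2 of their 8 mm; the board lies flat and still within 15 mm of where it was (bracket within 20 mm); the weight, jar, mug and screwdriver are within 20 mm of where they were, and the first three stand upright (value of joint each of stud1, stud2, stud3, stud4, stud5 above 0.0062 m and distance of board from where it was at the start of the episode below 0.015 m and distance of each of bracket, weight, jar, mug, driver from where it was at the start of the episode below 0.02 m and angle between board's own z axis and vertical below 0.03 rad and linear speed of board below 0.01 m/s and angle between each of weight, jar, mug's own z axis and vertical below 0.1 rad); the robot touches nothing.
It fails at once if the board is lifted or tipped (origin 6 mm up, or 0.05 rad) (height (world z) of board above 0.006 m or angle between board's own z axis and vertical above 0.05 rad).
It fails at once if the board is shoved more than 20 mm (distance of board from where it was at the start of the episode above 0.02 m or distance of bracket from where it was at the start of the episode above 0.025 m).
It fails at once if the fingers press the board or its studs with more than 40 N (contact force between the fingers and board above 40 N).
It fails at once if between the first and the last stud the hand leaves the row (TCP more than 92 mm above the board's upper face, or more than 220 mm from its origin in plan) (value of joint stud1 above 0.0062 m and not (value of joint stud5 above 0.0062 m) and (z of the grasp point in the frame of board above 0.11 m or horizontal distance between the grasp point and board above 0.22 m)).
It fails at once if the weight, jar, mug or screwdriver is lifted, knocked or pushed more than 25 mm (distance of any of weight, jar, mug, driver from where it was at the start of the episode above 0.025 m).
It also fails if it takes over 51 s, if anything falls off the work surface, if the arm or the gripper's body presses on something with over 40 N, if the wrist force passes 120 N, or if a joint passes its speed limit or range.

## Working session

There is one attempt and no reset: what is moved stays moved. The work goes in short steps, Python scripts to look and compute and a tool call to move; the robot and the scene stay as the last step left them, time stands still between calls to the robot, and variables do not carry over. Pictures are saved under pics/ and viewed, at most 10 in all, crops included, and the job is handed in when it is done.

Besides the shell and the picture viewer there is one more tool, called after "Emit:" as name([rows], argument=value, ...), one row to a line, values as JSON. play_rows: Moves the arm, as the interface text tells. Its arguments: {"type":"object","properties":{"dp":{"type":"array"},"yaw":{"type":"array"},"gripper":{"type":"number"}},"required":["dp","yaw"]}

```bash
mkdir -p pics; cat > h.py <<'E'
import numpy as np, cv2
from workcell import ctrl, viewer, ticket, models
def ray(im,px):
    K=np.array([[im["fx"],0,im["cx"]],[0,im["fy"],im["cy"]],[0,0,1.]])
    u=cv2.undistortPoints(np.array([[px]],float),K,np.array(im["dist_coeffs"],float))[0,0]
    T=np.array(im["T"]); return T[:3,3],T[:3,:3]@np.array([u[0],-u[1],-1.])
def at_z(im,px,z):
    o,d=ray(im,px); return o+d*(z-o[2])/d[2]
def at_depth(im,px):
    o,d=ray(im,px); return o+d*im["range_z"][int(round(px[1])),int(round(px[0]))]
E
cat > look.py <<'E'
from h import *
import sys
for n in ["top","scene"]:
    im=viewer.get_image(n); cv2.imwrite(f"pics/{n}{sys.argv[1]}.png",im["pixels"][:,:,::-1])
    for k,z in [("bracket",22),("stud1_top",32),("stud2_top",32),("stud3_top",32),("stud4_top",32),("stud5_top",32),("board",0),("weight",18),("jar",0),("mug",0),("driver",0)]:
        for r in models.landmark_of(im,k)[:2]:
            p=r["location"]; print(n,k,np.round(p,1),round(r["conf"],2),np.round(at_z(im,p,z),1),np.round(at_depth(im,p),0))
print(ctrl.get_obs())
E
python3 look.py 0
```

```text
top bracket [251.8 219.2] 0.71 [570.8  54.9  22. ] [570.  55.  28.]
top stud1_top [255.8 237.5] 0.43 [520.5  42.9  32. ] [520.  43.  33.]
top stud2_top [281.2 257.5] 0.44 [469.6 -24.3  32. ] [469. -24.  34.]
top stud3_top [311.8 254.8] 0.39 [ 478.2 -104.    32. ] [ 478. -104.   36.]
top stud4_top [331.1 244.1] 0.57 [ 507.4 -154.8   32. ] [ 508. -155.   29.]
top stud5_top [338.3 216.4] 0.59 [ 581.8 -174.5   32. ] [ 581. -174.   34.]
top stud5_top [247.3 218.8] 0.52 [569.7  66.5  32. ] [571.  67.  24.]
top board [294.3 213.3] 0.7 [593.9 -59.7   0. ] [590. -58.  18.]
top weight [144.3 252.3] 0.6 [477.1 332.7  18. ] [477. 331.  23.]
top weight [250.7 221.1] 0.59 [566.3  57.8  18. ] [565.  58.  27.]
top jar [113.1 214.2] 0.77 [579.8 428.6   0. ] [565. 402.  76.]
top mug [436.9 251.6] 0.89 [ 497.  -448.9    0. ] [ 497. -448.    2.]
top mug [252.3 218.1] 0.23 [577.9  54.2   0. ] [574.  54.  22.]
top driver [146.7 253.9] 0.66 [474.8 331.    0. ] [473. 325.  22.]
scene bracket [283.2 227.4] 0.93 [571.5  44.1  22. ] [571.  44.  22.]
scene stud1_top [299.8 211.5] 0.51 [510.   33.8  32. ] [513. 
[... 696 characters left out ...]
 0. ] [493. 341.  14.]
{'t': 1.2, 'qpos': array([-1.25904476e+00,  4.23116436e-01,  1.62987751e+00, -1.40080934e-05,
        1.08857220e+00, -1.90137655e-02]), 'qvel': array([-0.00067875, -0.00011515, -0.00090401, -0.00100345, -0.0011288 ,
        0.0011503 ]), 'joint_torque': array([ 1.00695033e-04, -5.44585133e+01, -2.74041617e+01,  6.43776613e-02,
        1.67814887e-02, -7.41051508e-06]), 'ee_pos': array([ 202.99333267, -591.12064582,  241.37364435]), 'orientation': array([ 3.09869764e+00,  5.17205179e-01, -1.32142167e-05]), 'ft_force': array([ 0.06074264, -0.78207369, -0.2454316 ]), 'moment': array([-0.00351216,  0.02080532, -0.01176231]), 'grasp_force': 0.0, 'width': 88.00719076758631}
```

```bash
python3 - <<'E'
import cv2,numpy as np
t=cv2.imread('pics/top0.png')[180:290,220:370]; s=cv2.imread('pics/scene0.png')[140:290,180:340]
cv2.imwrite('pics/c_top.png',cv2.resize(t,None,fx=5,fy=5,interpolation=cv2.INTER_CUBIC))
cv2.imwrite('pics/c_scene.png',cv2.resize(s,None,fx=4,fy=4,interpolation=cv2.INTER_CUBIC))
E
```

```text
(no output)
```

View pics/c_top.png

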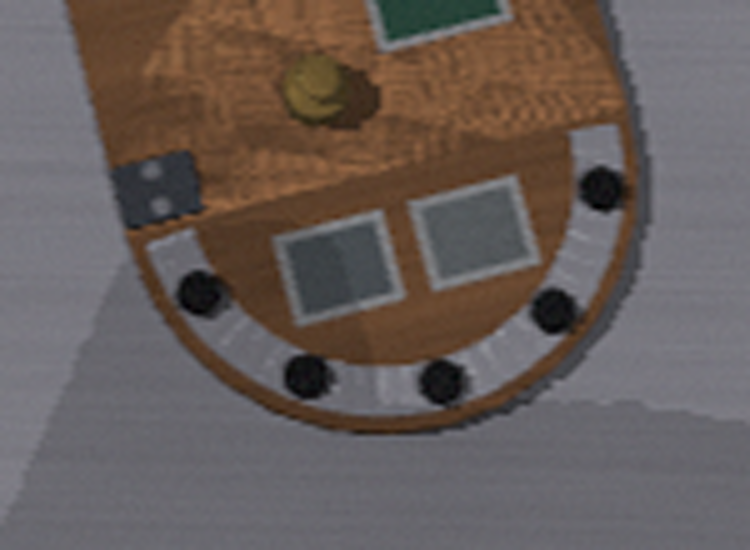

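View pics/c_scene.png

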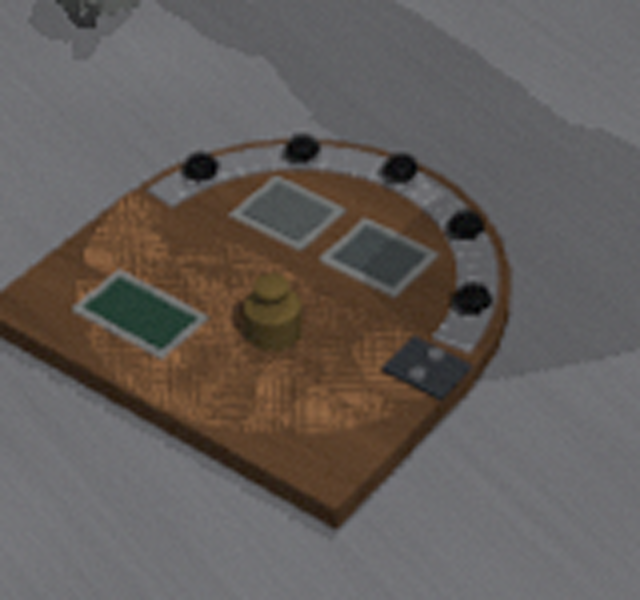

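The crops show five black studs on the arch. In the top crop, stud 1, next to the dark bracket at (158,190), is at (200,292). Studs 2 to 5 follow at (308,376), (441,382), (554,310) and (601,188), and the brass weight is at (318,88). I'll fit the board pose to these points.

```bash
cat > fit.py <<'E'
from h import *
import sys
a=np.deg2rad([-70,-35,0,35,70]); M=118*np.c_[np.cos(a),np.sin(a)]
def fit(P,M):
    mc,pc=M.mean(0),P.mean(0); H=(M-mc).T@(P-pc); th=np.arctan2(H[0,1]-H[1,0],H[0,0]+H[1,1])
    R=np.array([[np.cos(th),-np.sin(th)],[np.sin(th),np.cos(th)]]); return th,R,pc-R@mc
S={"top":[220+np.array([200,308,441,554,601])/5-.4,180+np.array([292,376,382,310,188])/5-.4],
"scene":[180+np.array([471,466,400,301,200])/4-.4,140+np.array([298,224,168,150,166])/4-.4]}
A=[]
for n in S:
    im=viewer.get_image(n); g=im["pixels"].max(2); P=[]
    for c in np.c_[S[n][0],S[n][1]]:
        x,y=np.round(c).astype(int); w=g[y-6:y+7,x-6:x+7]; 
        k,l,st,ce=cv2.connectedComponentsWithStats((w<45).astype(np.uint8)); j=1+np.argmax(st[1:,4])
        p=ce[j]+[x-6,y-6]; P.append(at_z(im,p,29)[:2]); print(n,p.round(1),st[j,4],P[-1].round(1))
    P=np.array(P); th,R,t=fit(P,M); print(n,np.rad2deg(th),t.round(1)); print((M@R.T+t).round(1).tolist(), "res",(P-M@R.T-t).round(1).tolist()); A.append(P)
th,R,t=fit(sum(A)/2,M); print("both",np.rad2deg(th),t,(M@R.T+t).round(1).tolist(),"bracket",R@[-20,-118]+t)
E
python3 fit.py
```

```text
top [259.7 238.2] 60 [519.5  32.6]
top [280.9 254.8] 63 [477.  -23.5]
top [307.8 256. ] 53 [475.3 -94. ]
top [330.6 241.8] 57 [ 513.8 -153.9]
top [340.1 217.4] 56 [ 579.7 -179.9]
top -164.25038297350284 [588.5 -62.4]
[[519.6, 33.3], [477.1, -23.5], [474.9, -94.5], [513.8, -153.8], [579.7, -180.1]] res [[-0.1, -0.7], [-0.1, 0.1], [0.3, 0.5], [-0.1, -0.0], [-0.1, 0.2]]
scene [297.4 214.3] 59 [519.2  35.7]
scene [295.9 196.1] 53 [477.9 -19.5]
scene [279.6 181.8] 44 [474.7 -91.5]
scene [255.1 176.9] 41 [ 514.6 -148.9]
scene [229.6 181.6] 42 [ 580.5 -175. ]
scene -163.9398305238126 [588.7 -58.1]
[[519.3, 37.2], [477.1, -19.8], [475.3, -90.8], [514.6, -149.9], [580.6, -175.9]] res [[-0.1, -1.5], [0.8, 0.3], [-0.6, -0.7], [0.0, 1.0], [-0.2, 0.9]]
both -164.09554514863663 [588.6165517  -60.29128113] [[519.4, 35.3], [477.1, -21.7], [475.1, -92.6], [514.2, -151.9], [580.2, -178.0]] bracket [575.5149404   58.67235946]
```

Emit:
play_rows([
  [18,36,0],
  [18,36,0],
  [18,36,0],
  [18,36,0],
  [18,36,0],
  [18,36,0],
  [18,36,0],
  [18,36,0],
], yaw=[0,0,0,0,0,0,0,0], gripper=1)

```text
t: 1.97
ee_pos: [347.5, -301.4, 241.6]
orientation: [3.098, 0.516, 0.001]
ft_force: [-0.4, -0.1, 0.3]
width: 38.1
grasp_force: 0.0
```

Emit:
play_rows([
  [18,36,0],
  [18,36,0],
  [18,36,0],
  [18,36,0],
  [18,36,0],
  [18,36,-10],
  [18,36,-15],
  [18,36,-15],
], yaw=[0,0,0,0,0,0,0,0])

```text
t: 2.63
ee_pos: [491.0, -15.2, 202.5]
orientation: [3.098, 0.518, 0.003]
ft_force: [1.1, 0.4, 0.3]
width: 0.7
grasp_force: 0.0
```

Emit:
play_rows([
  [14,25,-20],
  [14,25,-20],
  [0,0,-30],
  [0,0,-30],
  [0,0,-20],
  [0,0,-6],
  [0,0,0],
  [0,0,0],
], yaw=[0,0,0,0,0,0,0,0])

```text
t: 3.3
ee_pos: [518.4, 32.7, 76.8]
orientation: [3.099, 0.517, 0.001]
ft_force: [0.8, 0.1, 0.2]
width: 0.1
grasp_force: 0.0
```

```bash
python3 - <<'E'
from h import *
for n in ["top","scene"]:
    im=viewer.get_image(n); x,y=(260,236) if n=="top" else (297,205)
    c=im["pixels"][y-40:y+40,x-50:x+50,::-1]; cv2.imwrite(f"pics/{n}1.png",cv2.resize(c,None,fx=6,fy=6,interpolation=cv2.INTER_CUBIC))
print(ctrl.get_obs()["ee_pos"])
E
```

```text
[519.0648239   32.62021596  77.71425993]
```

View pics/scene1.png

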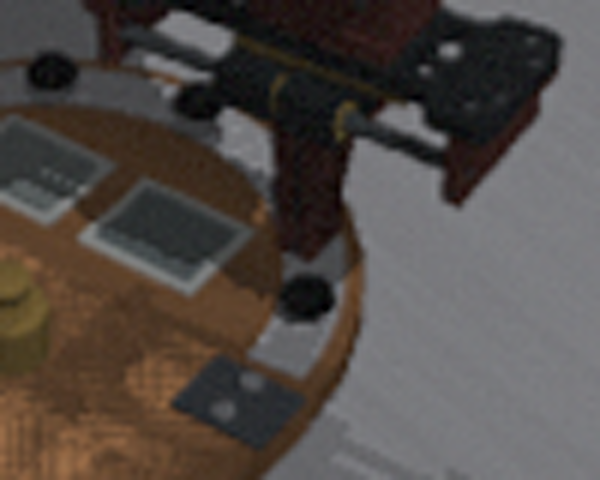

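The fingertip is at crop (312,252), behind stud 1 at (306,298) as seen by this camera. I'll check the offset against the measured TCP.

```bash
python3 - <<'E'
from h import *
im=viewer.get_image("scene")
for q in [(312,252),(305,258),(340,235),(275,240)]: print(at_z(im,((q[0]+.5)/6-.5+247,(q[1]+.5)/6-.5+165),58))
print(ctrl.get_obs()["ee_pos"])
E
```

```text
[519.64019624  39.12009741  58.        ]
[524.21233537  40.11518384  58.        ]
[503.92655251  38.3436826   58.        ]
[526.87808833  24.22043459  58.        ]
[519.08624167  32.62755239  77.7900402 ]
```

View pics/top1.png

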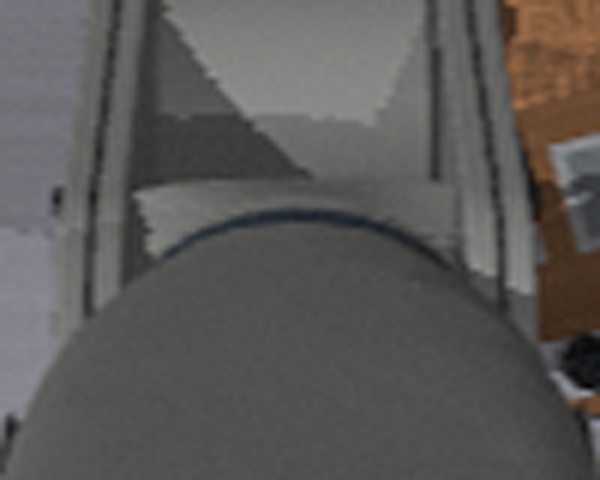

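Emit:
play_rows([
  [0.4,2.5,-9],
  [0,0,-9],
  [0,0,-4],
  [0,0,-2],
  [0,0,-2],
  [0,0,-2],
  [0,0,-2],
  [0,0,0],
], yaw=[0,0,0,0,0,0,0,0])

```text
t: 4.12
ee_pos: [517.9, 35.2, 45.9]
orientation: [-3.099, -0.517, 0.002]
ft_force: [-1.6, -0.0, 2.5]
width: 0.5
grasp_force: 1.1
```

Emit:
play_rows([
  [0,0,-1],
  [0,0,-1],
  [0,0,0],
  [0,0,0],
], yaw=[0,0,0,0])

```text
t: 4.45
ee_pos: [518.3, 35.2, 44.3]
orientation: [3.099, 0.517, 0.0]
ft_force: [-0.8, 0.1, 1.6]
width: 0.7
grasp_force: 1.1
```

```bash
python3 - <<'E'
from h import *
o=ctrl.get_obs(); print(o["ee_pos"],o["ft_force"])
E
```

```text
[518.34647043  35.22700911  44.291623  ] [-0.7703658   0.12558722  1.56801805]
```

Emit:
play_rows([
  [0,0,-1],
  [0,0,-1],
  [0,0,0],
  [0,0,0],
], yaw=[0,0,0,0])

```text
t: 4.78
ee_pos: [518.5, 35.2, 42.4]
orientation: [3.099, 0.517, 0.0]
ft_force: [-2.7, -0.0, 6.1]
width: 0.4
grasp_force: 3.1
```

Emit:
play_rows([
  [0,0,-1],
  [0,0,0],
  [0,0,0],
], yaw=[0,0,0])

```text
t: 5.03
ee_pos: [518.5, 35.2, 41.7]
orientation: [3.099, 0.517, 0.001]
ft_force: [-3.6, 0.5, 8.8]
width: 0.9
grasp_force: 4.5
```

Emit:
play_rows([
  [0,0,10],
  [0,0,14],
  [-10.4,-14.2,0],
  [-10.4,-14.2,0],
  [-10.3,-14.2,0],
  [-10.3,-14.3,0],
  [0,0,-5],
  [0,0,-5],
], yaw=[0,0,0,0,0,0,0,0])

```text
t: 5.7
ee_pos: [477.7, -22.1, 55.6]
orientation: [3.099, 0.515, 0.003]
ft_force: [-1.2, -0.6, 0.1]
width: 0.5
grasp_force: 0.0
```

Emit:
play_rows([
  [0,0,-2],
  [0,0,-2],
  [0,0,-2],
  [0,0,-2],
  [0,0,-2],
  [0,0,-1],
  [0,0,0],
  [0,0,0],
], yaw=[0,0,0,0,0,0,0,0])

```text
t: 6.37
ee_pos: [477.3, -21.5, 44.3]
orientation: [3.099, 0.518, 0.001]
ft_force: [0.3, 1.1, 1.9]
width: 0.4
grasp_force: 0.9
```

Emit:
play_rows([
  [0,0,-1],
  [0,0,-1],
  [0,0,-0.7],
  [0,0,0],
  [0,0,0],
], yaw=[0,0,0,0,0])

```text
t: 6.78
ee_pos: [477.3, -21.6, 41.9]
orientation: [3.099, 0.517, 0.001]
ft_force: [0.5, 2.2, 8.2]
width: 0.5
grasp_force: 4.0
```

```bash
python3 - <<'E'
from h import *
im=viewer.get_image("scene"); c=im["pixels"][140:240,210:330,::-1]; cv2.imwrite("pics/s2.png",cv2.resize(c,None,fx=6,fy=6,interpolation=cv2.INTER_CUBIC))
for p in [(297.4,214.3),(279.6,181.8),(255,177)]:
    x,y=map(int,np.round(p)); print([np.round(at_depth(im,(x+i,y-1))[2],1) for i in(-1,0,1)])
E
```

```text
[np.float64(26.5), np.float64(29.8), np.float64(25.2)]
[np.float64(33.0), np.float64(34.6), np.float64(32.0)]
[np.float64(31.6), np.float64(29.7), np.float64(32.6)]
```

View pics/s2.png

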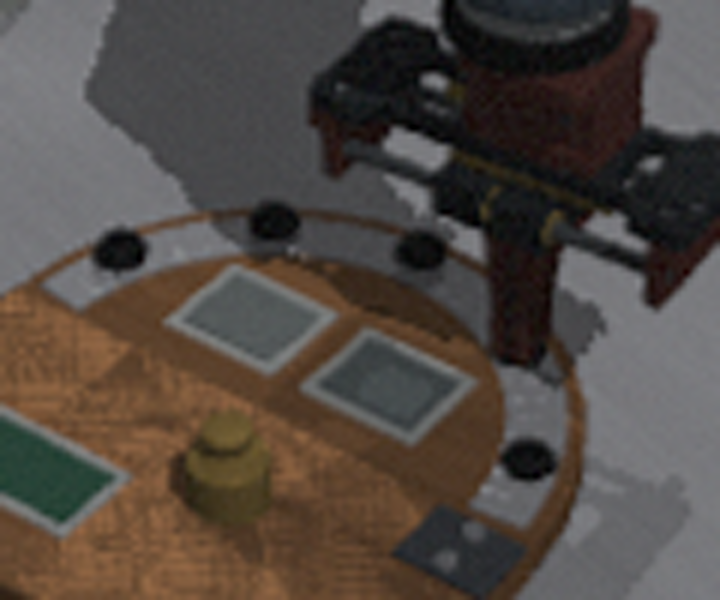

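The closed tips sit on stud 2 at crop (520,355), well centred. Stud 1 at (527,460) is visibly lower, and depth puts it at about 26 mm against 33 mm for the untouched ones. On to stud 3.

Emit:
play_rows([
  [0,0,10],
  [0,0,14],
  [-0.6,-17.7,0],
  [-0.6,-17.8,0],
  [-0.5,-17.8,0],
  [-0.5,-17.7,0],
  [0,0,-5],
  [0,0,-5],
], yaw=[0,0,0,0,0,0,0,0])

```text
t: 7.5
ee_pos: [474.4, -93.2, 55.6]
orientation: [-3.099, -0.514, 0.0]
ft_force: [-1.3, 0.6, -0.7]
width: 0.4
grasp_force: 0.0
```

Emit:
play_rows([
  [0,0,-2],
  [0,0,-2],
  [0,0,-2],
  [0,0,-2],
  [0,0,-2],
  [0,0,-1],
  [0,0,0],
  [0,0,0],
], yaw=[0,0,0,0,0,0,0,0])

```text
t: 8.17
ee_pos: [474.9, -92.5, 44.5]
orientation: [3.099, 0.518, 0.0]
ft_force: [-1.5, 0.5, 0.9]
width: 0.5
grasp_force: 0.6
```

Emit:
play_rows([
  [0,0,-1],
  [0,0,-1],
  [0,0,-0.7],
  [0,0,0],
  [0,0,0],
], yaw=[0,0,0,0,0])

```text
t: 8.58
ee_pos: [475.1, -92.6, 42.2]
orientation: [3.099, 0.517, 0.001]
ft_force: [-2.3, 2.0, 6.7]
width: 0.4
grasp_force: 3.6
```

Emit:
play_rows([
  [0,0,10],
  [0,0,14],
  [9.8,-14.8,0],
  [9.8,-14.8,0],
  [9.8,-14.8,0],
  [9.7,-14.9,0],
  [0,0,-5],
  [0,0,-5],
], yaw=[0,0,0,0,0,0,0,0])

```text
t: 9.25
ee_pos: [514.5, -152.7, 56.1]
orientation: [3.098, 0.515, 0.003]
ft_force: [-0.4, -0.8, -0.3]
width: 0.4
grasp_force: 0.0
```

Emit:
play_rows([
  [0,0,-2],
  [0,0,-2],
  [0,0,-2],
  [0,0,-2],
  [0,0,-2],
  [0,0,-1.3],
  [0,0,0],
  [0,0,0],
], yaw=[0,0,0,0,0,0,0,0])

```text
t: 9.92
ee_pos: [513.9, -151.9, 44.5]
orientation: [3.099, 0.517, 0.0]
ft_force: [0.2, 1.2, 2.0]
width: 0.4
grasp_force: 0.7
```

Emit:
play_rows([
  [0,0,-1],
  [0,0,-1],
  [0,0,-0.7],
  [0,0,0],
  [0,0,0],
], yaw=[0,0,0,0,0])

```text
t: 10.33
ee_pos: [514.1, -152.0, 42.2]
orientation: [3.099, 0.517, 0.001]
ft_force: [-2.0, 1.4, 7.0]
width: 0.2
grasp_force: 3.5
```

Stud 5 is offset (+66, −26).

Emit:
play_rows([
  [0,0,10],
  [0,0,14],
  [16.5,-6.5,0],
  [16.5,-6.5,0],
  [16.5,-6.5,0],
  [16.5,-6.5,0],
  [0,0,-5],
  [0,0,-5],
], yaw=[0,0,0,0,0,0,0,0])

```text
t: 11.0
ee_pos: [580.4, -178.3, 56.0]
orientation: [3.098, 0.517, 0.002]
ft_force: [0.3, 0.5, 0.3]
width: 0.6
grasp_force: 0.0
```

Emit:
play_rows([
  [0,0,-2],
  [0,0,-2],
  [0,0,-2],
  [0,0,-2],
  [0,0,-2],
  [0,0,-1.3],
  [0,0,0],
  [0,0,0],
], yaw=[0,0,0,0,0,0,0,0])

```text
t: 11.67
ee_pos: [579.9, -178.0, 44.6]
orientation: [3.099, 0.517, 0.0]
ft_force: [-1.6, 0.9, 1.4]
width: 0.4
grasp_force: 0.7
```

Emit:
play_rows([
  [0,0,-1],
  [0,0,-1],
  [0,0,-0.7],
  [0,0,0],
  [0,0,0],
], yaw=[0,0,0,0,0])

```text
t: 12.08
ee_pos: [580.1, -178.0, 42.3]
orientation: [3.098, 0.517, 0.001]
ft_force: [-2.9, 1.5, 6.0]
width: 0.4
grasp_force: 3.4
```

Home. I'll press stud 5 slightly more, then lift clear and check.

Emit:
play_rows([
  [0,0,-0.5],
  [0,0,0],
  [0,0,10],
  [0,0,20],
  [0,0,30],
  [0,0,30],
  [0,0,30],
  [0,0,30],
], yaw=[0,0,0,0,0,0,0,0])

```text
t: 12.75
ee_pos: [580.0, -178.0, 193.2]
orientation: [3.098, 0.517, 0.001]
ft_force: [0.1, -0.6, -0.5]
width: 0.2
grasp_force: 0.0
```

Emit:
play_rows([
  [-20,-36,0],
  [-20,-36,0],
  [-20,-36,0],
  [-20,-36,0],
  [-20,-36,0],
  [-20,-36,0],
  [0,0,0],
  [0,0,0],
], yaw=[0,0,0,0,0,0,0,0])

```text
t: 13.42
ee_pos: [458.9, -396.0, 191.8]
orientation: [3.099, 0.511, 0.001]
ft_force: [0.9, -0.4, 0.0]
width: 0.3
grasp_force: 0.0
```

```bash
python3 fit.py | grep -v res; python3 - <<'E'
from h import *
im=viewer.get_image("scene"); c=im["pixels"][140:240,210:330,::-1]; cv2.imwrite("pics/s3.png",cv2.resize(c,None,fx=6,fy=6,interpolation=cv2.INTER_CUBIC))
ims=[viewer.get_image("top") for _ in range(8)]
for x,y in [(260,238),(281,255),(308,256),(330,242),(340,217)]:
    print(np.mean([[at_depth(i,(x+a,y+b))[2] for a in(-1,0,1) for b in(-1,0,1)] for i in ims]).round(1))
E
```

```text
top [259.4 238.7] 51 [518.1  33.6]
top [280.6 254.9] 57 [476.5 -22.9]
top [307.6 256.3] 53 [474.4 -93.4]
top [330.1 242.1] 58 [ 513.1 -152.6]
top [339.3 217.8] 53 [ 578.8 -177.8]
top -164.03473245306947 [587.5 -61.1]
scene [297.6 216.3] 45 [523.3  41.3]
scene [296.2 197.5] 42 [480.8 -14.8]
scene [279.9 183.6] 37 [479.2 -84.8]
scene [255.3 178.2] 37 [ 517.4 -144.3]
scene [230.  182.8] 38 [ 582.5 -170.1]
scene -164.32871029956493 [592.1 -53.4]
both -164.1815789348749 [589.83560822 -57.20365752] [[520.8, 38.5], [478.4, -18.4], [476.3, -89.4], [515.3, -148.7], [581.2, -174.9]] bracket [576.9126442   61.77952196]
26.1
41.8
42.3
26.2
26.5
```

View pics/s3.png

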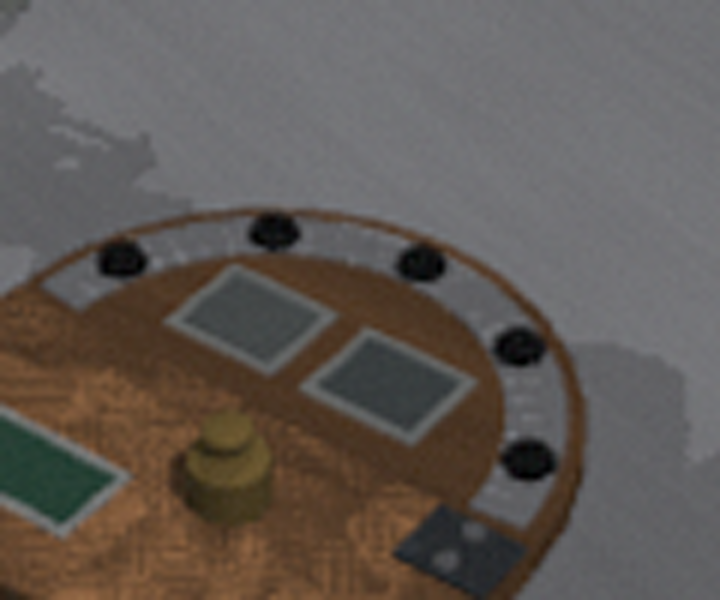

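All five studs now sit on the strip: (527,460), (519,347), (421,263), (274,231) and (121,259). The board, bracket and weight have not moved. The two 42 mm depth values are means spoiled by missing readings, and the press heights and forces at those two studs match the others, so I'm handing in.

```bash
python3 -c "
from h import *
print(ticket.close_job())"
```

```text
the job is handed in; nothing more can be done
None
```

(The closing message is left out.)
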